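Close the clothes-peg box by tucking its cover under the lip

ROBOT

A 7-joint arm with a two-finger parallel gripper is mounted at the origin on the work surface. World frame = base frame: x ahead of the robot, y to its left, z up, the work surface at z = 0. Lengths are in m, angles in rad, forces in N, time in s.
With the tool pointing down it reaches from about 0.425 to 1.025 m from the base axis. Payload 9.4 kg.
Tool frame: the origin (TCP) lies at the very end of the fingers, on their centre line; the grasp point (between the pads) lies 19 mm behind it; z points along the fingers, y is the line along which they close (so a half turn about z gives the same grasp; the last joint's range is limited). The gripper opens to 85 mm and grips with 20 to 120 N. Pads are 22 mm wide; open, the fingers measure 114 mm over their backs; the gripper's body (76 mm by 85 mm) begins 54 mm behind the grasp point. The pads swing forward as they close: fully open they stand 13 mm farther back than shut.
Start: joints at [-1.289, 0.599, -0.003, 1.599, 0.002, 0.943, -0.08], TCP at [0.255, 0.679, 0.231] pointing down, gripper open.
Joint ranges: [-2.57, 2.57], [-0.35, 1.97], [-1.29, 1.29], [0.11, 2.56], [-1.05, 4.19], [0.11, 1.86], [-2.63, 2.63]. Speed limits (rad/s): [2.22, 2.22, 3.01, 3.01, 3.14, 3.14, 3.14].

INTERFACE

Orientations are given as a unit quaternion [x, y, z, w].
In Python, from workcell import readout, optics, sign_off gives the robot as it stands.
- The arm moves only by the tool arm_command, never from a script. Its argument "deltas" is a list of rows, each a list of 3 entries, a list of its own where there are three numbers: the shift along the tool's x, y, z in m, then the turn about the tool's z in rad, then the opening, from 0 (shut) to 1 (fully open). A call has 1 to 8 rows; each row is the pose to reach, as a shift and turn from the pose commanded when the call began, along the tool's axes at that moment; what a row does not reach only later rows make up. A row lasts 1/12 s, in which the tool goes at most 41.7 mm and 7.16 degrees, less where a joint would pass 70% of its speed; a pose out of reach is approached as far as the arm can. A call with a gripper value outside its range is refused whole. The fingers move at their own pace and stop on an object; "force" is the grip in N (left out, the last holds). Time passes only in rows, so rows that repeat a pose let the fingers close. It gives the time, the measured TCP pose, the force, the opening and the grip force at its end, in the units of the state.
- readout.get_obs(): the state, without advancing time (a new reading comes with each control period).
- optics.snapshot(name): name is "scene" or "side" or "wrist"; returns a dict with "frame" (480x640x3 uint8, red, green, blue), "fovy" (degrees; the focal length in pixels is half the picture's height over the tangent of half this angle, whatever the lens; pixels are square), "cx", "cy" (the principal point, pixels), "rvec" (rotation vector, rad) and "tvec" (3), from world to camera coordinates, as OpenCV has them. Camera axes: x right, y down, z forward; pixel columns grow to the right and rows downward; lengths in m; the calibration is good to about 2 mm. A picture is of the moment at which its call begins. There is no depth.
- sign_off(): hands the job in; it is judged then, once.
Trained networks look in a picture, given as the dict that the camera call returned (one of the last four; its "shot" number tells which), for a name from the list of things; names that differ only in an ending like _2 or _b are one class to them, and where a whole thing is asked for, a point or a joint stands for the part that bears it (a point fixed in the world has none). Each returns a list of dicts, best first, with "score" (0 to 1); they miss things now and then, are a little off and sometimes report something else, mostly with a low value. They report only what shows in the picture. A call takes as long as a camera call. They do not tell look-alikes from the thing itself.
- optics.recognise(picture, target): "at" ([column, row] as shares, 0 to 1, of the picture: columns of its width, rows of its height, amid what is visible of it).
- optics.masks_of(picture, target): "region" (480x640 bool, what is visible of it) and "at" ([column, row] as shares, 0 to 1, of the picture: columns of its width, rows of its height, amid what is visible of it).
- optics.landmark_of(picture, target): "at" ([column, row] as shares, 0 to 1, of the picture: columns of its width, rows of its height: a listed point, or the origin of a listed thing).
The state is a dict: "time": time; "joints": joint angles; "qd": joint speeds; "effort": joint torques, N m; "tool_pos": TCP position; "tcp_rot": TCP orientation; "ft_force": force on the tool from outside, world axes, zero at the start; "torque": the same for the moment, N m; "width": finger opening in m; "gripper_force": force on a finger pad.
Only numpy, scipy, OpenCV 4.12 (cv2) and the standard library are available. Lean on these libraries where they do the work, as an engineer would, in place of code of your own. Each camera call takes 0.05 s, during which the arm holds its last target. There are 200 camera calls.

TASK

Close the wooden clothes-peg box by pushing only: fold its standing blue cover over and down until it lies flat, then push it fully home towards the steel lip so that its free edge is tucked under the lip and the cover stays shut by itself. Do not pick anything up, keep the box about where it stands and level, and leave all the other things alone.

Things in the scene. Friction and masses are not known exactly. Their poses are not given: they have to be found in the camera images.
- peg_box: wooden box of clothes pegs, loose on the worktop, about 1.6 kg, 150 x 150 mm outside, side walls 60 mm tall, origin within 2 mm of the centre of its underside. The lip is on its +x side; the cover's hinge runs along its y at x = -66, z = 63.5 mm (box frame). At yaw 0 the hinge side faces the robot.
- lip (a point): middle of the inner edge, at the underside, of the steel lip: a fixed flat plate 110 mm long (y), 4 mm thick, overhanging the box from its raised +x wall towards the hinge. In the box frame this point is x = 54, z = 70 mm; the lip reaches on to x = 77 mm, its top is at z = 74 mm.
- cover_turn (a joint): angle of the cover about its hinge, rad: 0 = flat on the box (stop), 1.57 = upright, more = leaning back away from the lip (stop at 1.95). Spring and friction (0.2 N m at most) hold it open: it follows a push, and springs back up to about 1.1 if let go flat but not tucked. Tucked and let go it rises to about 0.04, against the lip.
- cover (a joint): slide of the cover in its slotted hinge, away from the hinge in its own plane, m: 0 = drawn back (start), 0.018 = fully home (stop). Takes about 4 N, stays where left. Flat, its free edge is 6 mm short of the lip at 0 and 12 mm beneath it at 0.018. The gap above the flat cover, under the lip, is 4.5 mm: hold it flat while sliding. Slid over 0.006 before it is flat, it lands on top of the lip.
- cover_rib (a point): middle of the top of the white finger rib on the cover's outside (up when shut; facing away from the lip when standing): 90 mm long parallel to the hinge, 8 mm wide, 8 mm high. At slide 0 its faces are 85 and 93 mm from the hinge axis. Pushing it towards the lip slides the cover.
- cover_edge (a point): middle of the cover's free edge, 114 mm from the hinge axis at slide 0. The cover is a blue plate 126 mm wide and 4 mm thick, centred in thickness on the hinge axis, so that its top is at 65.5 mm above the worktop when flat.
- glass_bottle: green closed glass bottle, 64 mm wide, 190 mm tall, standing about 180 mm to the left of the peg box; origin at the centre of its underside; leave alone
- funnel: stainless steel funnel standing mouth down, 100 mm wide, 105 mm tall, about 180 mm to the right of the peg box; origin at the centre of its underside; leave alone
- bowls: stack of red plastic bowls, 150 mm wide, 83 mm tall; origin at the centre of its underside; leave alone
- dustpan: green dustpan, pan 200 x 220 mm, 49 mm high, handle reaching 225 mm from its origin along its -x; origin under the pan's centre; leave alone
- brush: scrubbing brush, 150 x 50 x 43 mm, wooden back; origin at the centre of its underside; leave alone
- soap_jar: white jar with blue cap, 84 mm wide, 100 mm tall; origin at the centre of its underside; leave alone
- loose_peg: one wooden clothes peg, 72 x 12 x 13 mm, lying on the worktop beside the peg box on its right; origin at the centre of its underside; leave alone
There are look-alikes about, which are no part of the job. Leave any green look-alike of the peg_box alone.

How it is judged:
By the outcome, as a careful person would: the job done as asked, in the order asked, and still so for the second after the job is handed in, with the robot touching nothing.
It also fails if it takes over 38 s, if anything falls off the work surface, if the arm or the gripper's body presses on something with over 40 N, if the wrist force passes 120 N, or if a joint passes its speed limit or range.

## Working session

There is one attempt and no reset: what is moved stays moved. The work goes in short steps, Python scripts to look and compute and a tool call to move; the robot and the scene stay as the last step left them, time stands still between calls to the robot, and variables do not carry over. Pictures are saved under pics/ and viewed, at most 10 in all, crops included, and the job is handed in when it is done.

Besides the shell and the picture viewer there is one more tool, called as name([rows], argument=value, ...), one row to a line, values as JSON. arm_command: Moves the arm, as the interface text tells. Its arguments: {"type":"object","properties":{"deltas":{"type":"array","items":{"type":"array"}},"force":{"type":"number"}},"required":["deltas"]}

```bash
mkdir -p pics; cat > h.py <<'E'
import numpy as np, cv2
from workcell import readout, optics, sign_off
def cam(p):
    R=cv2.Rodrigues(np.array(p["rvec"],float))[0]; t=np.array(p["tvec"],float).ravel()
    f=240/np.tan(np.radians(p["fovy"])/2); return R,t,f
def proj(p,X):
    R,t,f=cam(p); c=np.atleast_2d(X)@R.T+t; return np.c_[f*c[:,0]/c[:,2]+p["cx"],f*c[:,1]/c[:,2]+p["cy"]]
def atz(p,px,z):
    R,t,f=cam(p); d=R.T@np.array([(px[0]-p["cx"])/f,(px[1]-p["cy"])/f,1]); C=-R.T@t
    return C+d*(z-C[2])/d[2]
def tri(ps,pxs):
    A=[];b=[]
    for p,px in zip(ps,pxs):
        R,t,f=cam(p); d=R.T@np.array([(px[0]-p["cx"])/f,(px[1]-p["cy"])/f,1]); d/=np.linalg.norm(d)
        M=np.eye(3)-np.outer(d,d); A.append(M); b.append(M@(-R.T@t))
    return np.linalg.lstsq(np.vstack(A),np.hstack(b),rcond=None)[0]
def save(p,n): cv2.imwrite("pics/"+n,p["frame"][:,:,::-1])
WH=np.array([640,480])
E
python3 - <<'E'
from h import *
np.set_printoptions(precision=4,suppress=True)
o=readout.get_obs(); print(o)
S=optics.snapshot("scene");D=optics.snapshot("side")
save(S,"s1.png");save(D,"d1.png")
for n in ["peg_box","lip","cover_rib","cover_edge","glass_bottle","funnel","loose_peg"]:
    for q,p in (("S",S),("D",D)):
        for r in optics.landmark_of(p,n)[:3]:
            px=np.array(r["at"])*WH; print(n,q,round(r["score"],2),px.round(1),atz(p,px,0.07 if n=="lip" else 0))
E
```

```text
{'time': 0.0, 'joints': array([-1.2887,  0.6001, -0.0025,  1.6002,  0.0018,  0.9429, -0.0798]), 'qd': array([-0.0001,  0.0007, -0.    ,  0.0006,  0.0005,  0.0005, -0.002 ]), 'effort': array([ -0.0003, -77.6466,   1.5644, -25.8018,   0.0123,   0.0089,
         0.    ]), 'tool_pos': array([0.2544, 0.6784, 0.2304]), 'tcp_rot': array([ 0.1784,  0.984 , -0.0008, -0.0001]), 'ft_force': array([-0.6728, -0.599 , -0.3715]), 'torque': array([ 0.0343, -0.0139, -0.0382]), 'gripper_force': 0.0, 'width': 0.08535718100833542}
peg_box S 0.9 [356.9 224.6] [0.3621 0.0121 0.    ]
peg_box S 0.85 [298.5 270.9] [0.6053 0.0352 0.    ]
peg_box D 0.78 [249.7 249.4] [0.3594 0.0215 0.    ]
peg_box D 0.73 [330.5 237.7] [0.5958 0.041  0.    ]
lip S 0.73 [374.1 201. ] [0.3099 0.023  0.07  ]
lip S 0.6 [295.  267.9] [0.6428 0.0672 0.07  ]
lip D 0.92 [224.9 236.1] [0.2985 0.0195 0.07  ]
lip D 0.69 [348.9 212.9] [0.6503 0.0701 0.07  ]
cover_rib S 0.71 [308.3 211.5] [ 0.4339 -0.1227  0.    ]
cover_rib S 0.55 [363.5 201.9] [ 0.279  -0.0446  0.    ]
cover_rib D 0.71 [239.6 234.8] [0.3309 0.079  0.    ]
cover_rib D 0.7 [315.5 204.7] [0.5665 0.177  0.    ]
cover_rib D 0.63 [311.  211.7] [0.5494 0.1493 0.    ]
cover_edge S 0.83 [373.2 200. ] [ 0.2507 -0.0312  0.    ]
cover_edge S 0.82 [305.4 211.5] [ 0.4404 -0.1284  0.    ]
cover_edge S 0.3 [429.1 382.1] [0.5933 0.4898 0.    ]
cover_edge D 0.74 [318.3 202. ] [0.5764 0.1878 0.    ]
cover_edge D 0.7 [229.2 237. ] [0.3004 0.0737 0.    ]
glass_bottle S 0.77 [365.9 284.3] [0.4999 0.1882 0.    ]
glass_bottle D 0.58 [293.7 198.7] [0.501  0.2097 0.    ]
funnel S 0.57 [239.1 255.9] [ 0.6946 -0.1141  0.    ]
funnel D 0.96 [373.3 280.8] [ 0.6923 -0.1213  0.    ]
loose_peg S 0.54 [245.9 272.1] [ 0.7153 -0.0546  0.    ]
loose_peg D 0.46 [375.1 258.9] [ 0.7112 -0.0486  0.    ]
```

View pics/s1.png

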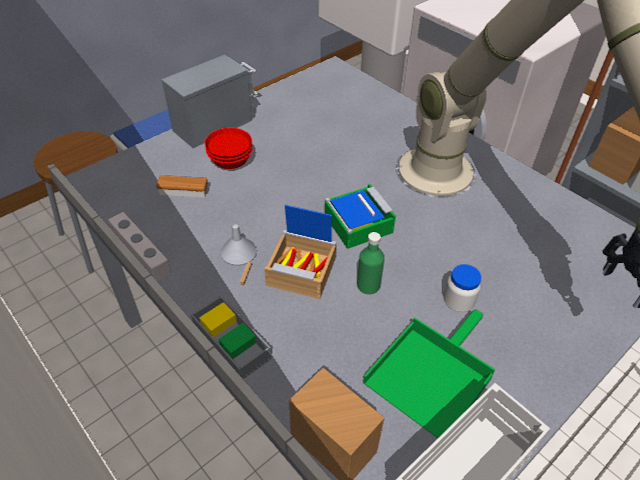

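View pics/d1.png

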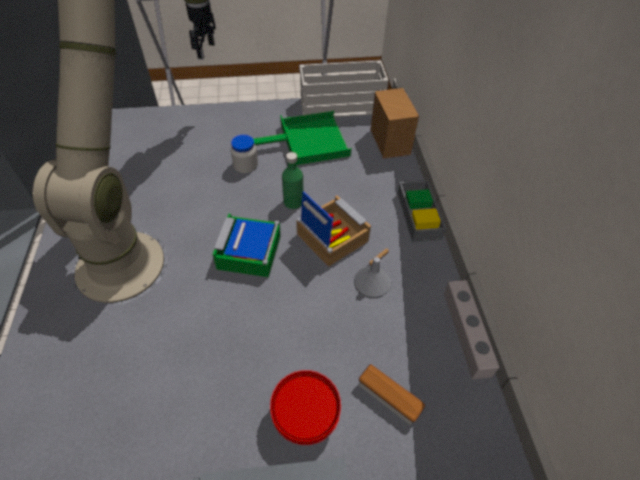

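```bash
python3 - <<'E'
from h import *
np.set_printoptions(precision=4,suppress=True)
S=optics.snapshot("scene");D=optics.snapshot("side")
for q,p in (("S",S),("D",D)):
    R,t,f=cam(p); print(q,"cam at",-R.T@t)
# lip, edge, rib of far (real) box
print("box",tri([S,D],[[298.5,270.9],[330.5,237.7]]))
print("lip",tri([S,D],[[295,267.9],[348.9,212.9]]))
print("rib",tri([S,D],[[308.3,211.5],[315.5,204.7]]),tri([S,D],[[308.3,211.5],[311,211.7]]))
print("edge",tri([S,D],[[305.4,211.5],[318.3,202]]))
for q,p in (("S",S),("D",D)):
  for r in optics.masks_of(p,"cover_rib")[:3]:
    m=r["region"].astype(np.uint8); print(q,r["score"],m.sum(),cv2.boundingRect(m))
c=np.concatenate([np.kron(p["frame"][150:330,200:470],np.ones((2,2,1),np.uint8)) for p in (S,D)],0)
cv2.imwrite("pics/crop.png",cv2.resize(c[:,:,::-1],(440,586)))
E
```

```text
S cam at [1.2323 0.8047 1.1819]
D cam at [ 0.4489 -0.8084  1.0538]
box [0.6003 0.0372 0.0008]
lip [0.6472 0.0687 0.0733]
rib [0.5488 0.0137 0.1733] [0.5374 0.0026 0.1588]
edge [0.5576 0.0148 0.1805]
S 0.97 1237 (284, 205, 48, 36)
S 0.96 1198 (332, 191, 52, 38)
S 0.22 994 (156, 175, 52, 22)
D 0.7 1484 (225, 220, 49, 40)
D 0.57 964 (301, 192, 32, 55)
```

The scene picture shows the real wooden box with its blue cover standing at about (300,265), and the closed green look-alike nearer the robot at (360,215). The side view agrees, with the real box at (333,230). I'll overlay the model on both to check the box yaw.

```bash
cat >> h.py <<'E'
def boxw(pose,P):
    x,y,a=pose; P=np.atleast_2d(np.array(P,float))/1000; c,s=np.cos(a),np.sin(a)
    return np.c_[x+c*P[:,0]-s*P[:,1],y+s*P[:,0]+c*P[:,1],P[:,2]]
def cov(r,n,y,th): return [-66+r*np.cos(th)-n*np.sin(th),y,63.5+r*np.sin(th)+n*np.cos(th)]
def segs(th):
    L=[]
    for q in ([[-75,-75,0],[75,-75,0],[75,75,0],[-75,75,0]],[[54,-55,74],[77,-55,74],[77,55,74],[54,55,74]],
      [cov(0,2,-63,th),cov(114,2,-63,th),cov(114,2,63,th),cov(0,2,63,th)],[cov(85,10,-45,th),cov(93,10,-45,th),cov(93,10,45,th),cov(85,10,45,th)]):
        L.append(q+[q[0]])
    return L
def overlay(p,pose,th,box,k,n):
    x0,y0,x1,y1=box; im=cv2.resize(p["frame"][y0:y1,x0:x1,::-1],None,fx=k,fy=k,interpolation=cv2.INTER_CUBIC)
    for q in segs(th):
        px=(proj(p,boxw(pose,q))-[x0,y0]+.5)*k
        cv2.polylines(im,[px.round().astype(int)],False,(255,0,255),1)
    if n: cv2.imwrite("pics/"+n,im)
    return im
E
python3 - <<'E'
from h import *
from scipy.optimize import least_squares
S=optics.snapshot("scene");D=optics.snapshot("side")
obs=[(S,[298.5,270.9],'b'),(D,[330.5,237.7],'b'),(S,[295,267.9],'l'),(D,[348.9,212.9],'l'),(S,[305.4,211.5],'e'),(D,[318.3,202],'e'),(D,[315.5,204.7],'r')]
def res(v):
    out=[]
    for p,px,k in obs:
        P={'b':[0,0,0],'l':[54,0,70],'e':cov(114,0,0,v[3]),'r':cov(89,10,0,v[3])}[k]
        out.append(proj(p,boxw(v[:3],P))[0]-px)
    return np.ravel(out)
r=least_squares(res,[.6,.037,.59,1.5],loss="soft_l1"); print(r.x,r.fun.reshape(-1,2).round(1))
a=overlay(S,r.x[:3],r.x[3],(250,190,350,310),4,None);b=overlay(D,r.x[:3],r.x[3],(280,180,380,270),4,None)
im=np.zeros((480,800,3),np.uint8); im[:480,:400]=a; im[:360,400:]=b; cv2.imwrite("pics/ov1.png",im)
E
```

```text
[0.59953663 0.04093202 0.52583412 1.41929598] [[ 3.   0.2]
 [ 1.3 -0.1]
 [-0.9  0.9]
 [-1.3  0.6]
 [ 1.8  1. ]
 [ 1.1  1.3]
 [-0.5  6.9]]
```

View pics/ov1.png

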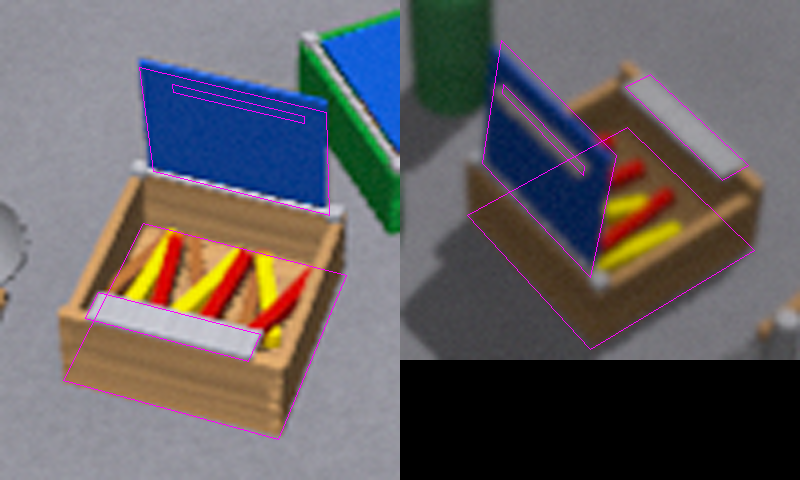

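The overlay fits within about 1 px, with the box at (0.5995, 0.040), yaw 30° and the cover upright. I'll move behind the cover, raised and with the gripper shut.

arm_command([
  [[0,0,-0.035],0,0],
  [[-0.024,-0.028,-0.06],0,0],
  [[-0.05,-0.059,-0.07],0,0],
  [[-0.076,-0.09,-0.07],0,0],
  [[-0.102,-0.121,-0.07],0,0],
  [[-0.128,-0.152,-0.07],0,0],
  [[-0.154,-0.183,-0.07],0,0],
  [[-0.18,-0.213,-0.07],0,0],
])

```text
time: 1.77
tool_pos: [0.3486, 0.4141, 0.3016]
tcp_rot: [0.178, 0.984, 0.0, 0.0]
ft_force: [0.7, 0.4, -0.2]
width: -0.0002
gripper_force: 0.0
```

arm_command([
  [[-0.026,-0.031,0],0,0],
  [[-0.052,-0.062,0],0,0],
  [[-0.078,-0.093,0],0,0],
  [[-0.104,-0.124,0],0,0],
  [[-0.13,-0.155,0],0,0],
  [[-0.156,-0.186,0],0,0],
  [[-0.182,-0.217,0],0,0],
  [[-0.208,-0.247,0],0,0],
])

```text
time: 2.43
tool_pos: [0.4566, 0.1098, 0.3017]
tcp_rot: [0.178, 0.984, 0.0, 0.0]
ft_force: [0.8, -0.2, 0.1]
width: -0.0
gripper_force: 0.0
```

arm_command([
  [[-0.026,-0.031,0],-0.11,0],
  [[-0.052,-0.062,0],-0.22,0],
  [[-0.078,-0.093,0],-0.33,0],
  [[-0.088,-0.103,0],-0.44,0],
  [[-0.088,-0.103,0],-0.55,0],
  [[-0.088,-0.103,0],-0.66,0],
  [[-0.088,-0.103,0],-0.77,0],
  [[-0.088,-0.103,0],-0.88,0],
])

```text
time: 3.1
tool_pos: [0.5026, -0.0158, 0.3014]
tcp_rot: [-0.26, 0.966, -0.0, 0.0]
ft_force: [-0.0, -0.1, 0.7]
width: 0.0001
gripper_force: 0.0
```

```bash
cat >> h.py <<'E'
from scipy.spatial.transform import Rotation as Ro
POSE=(0.5995,0.0405,0.526)
def st(pose=POSE):
    o=readout.get_obs(); x,y,a=pose; d=o["tool_pos"]-[x,y,0]; c,s=np.cos(a),np.sin(a)
    R=Ro.from_quat(o["tcp_rot"]).as_matrix()
    f=o["ft_force"]
    print("t",round(o["time"],2),"box mm",(1000*np.array([c*d[0]+s*d[1],-s*d[0]+c*d[1],d[2]])).round(1),"toolx deg",np.degrees(np.arctan2(R[1,0],R[0,0])).round(1),"tilt",R[:,2].round(3),"F box",np.array([c*f[0]+s*f[1],-s*f[0]+c*f[1],f[2]]).round(1),"w",o["width"])
E
python3 - <<'E'
from h import *
st()
W=optics.snapshot("wrist");S=optics.snapshot("scene")
overlay(W,POSE,1.55,(0,0,640,480),1,"w1.png")
E
```

```text
t 3.1 box mm [-112.    -0.   301.4] toolx deg -149.9 tilt [ 0.  0. -1.] F box [-0.1 -0.1  0.7] w 0.00013507827094612807
```

View pics/w1.png

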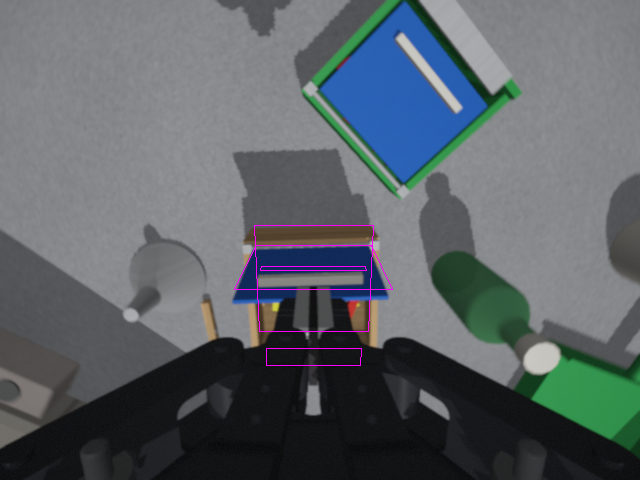

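The gripper is behind the cover and centred. The wrist view shows the cover edge at row 298 and the rib at row 280, so the cover leans slightly towards the lip (about 1.45). Descending.

arm_command([
  [[0,0,0.035],0,0],
  [[0,0,0.07],0,0],
  [[0,0,0.105],0,0],
  [[0,0,0.14],0,0],
  [[0,0,0.165],0,0],
  [[0,0,0.177],0,0],
  [[0,0,0.177],0,0],
])

```text
time: 3.78
tool_pos: [0.5013, -0.0154, 0.1218]
tcp_rot: [-0.256, 0.967, 0.0, -0.002]
ft_force: [-0.0, 0.2, -0.1]
width: 0.0003
gripper_force: 0.0
```

arm_command([
  [[-0.01,0,0],0,0],
  [[-0.02,0,0],0,0],
  [[-0.027,0,0],0,0],
  [[-0.034,0,0],0,0],
  [[-0.04,0,0],0,0],
  [[-0.044,0,0],0,0],
  [[-0.049,0,0.001],0,0],
  [[-0.054,0,0.002],0,0],
])

```text
time: 4.45
tool_pos: [0.5497, 0.0116, 0.1224]
tcp_rot: [-0.258, 0.966, -0.0, 0.0]
ft_force: [-1.0, 0.3, 0.5]
width: 0.0003
gripper_force: 0.3
```

```bash
python3 - <<'E'
from h import *
st()
S=optics.snapshot("scene");D=optics.snapshot("side")
a=overlay(S,POSE,1.2,(250,190,350,310),4,None);b=overlay(D,POSE,1.2,(280,180,380,270),4,None)
im=np.zeros((480,800,3),np.uint8); im[:480,:400]=a; im[:360,400:]=b; cv2.imwrite("pics/ov2.png",im)
E
```

```text
t 4.45 box mm [-57.6  -0.  122.4] toolx deg -150.2 tilt [ 0. -0. -1.] F box [-0.7  0.7  0.5] w 0.0002950884530185011
```

View pics/ov2.png

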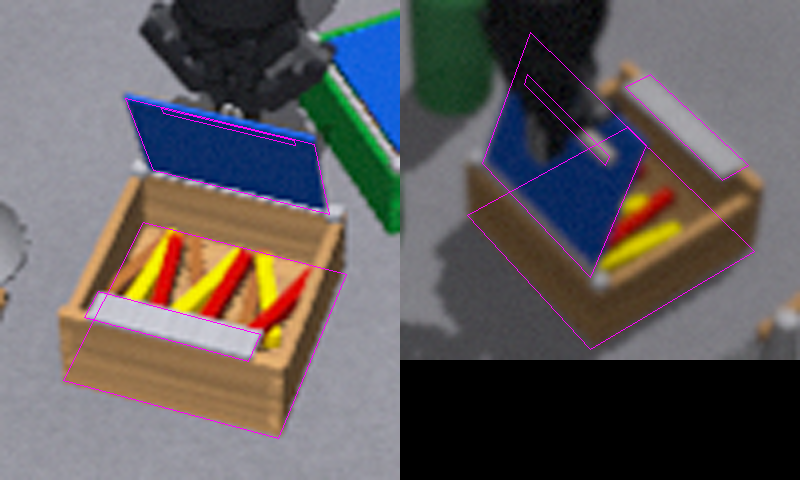

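The cover follows the push (about 1.15 rad) and the box hasn't moved. Continuing the arc.

arm_command([
  [[-0.005,0,0.002],0,0],
  [[-0.01,0,0.0043],0,0],
  [[-0.015,0,0.007],0,0],
  [[-0.019,0,0.01],0,0],
  [[-0.023,0,0.014],0,0],
  [[-0.027,0,0.0176],0,0],
  [[-0.03,0,0.022],0,0],
  [[-0.033,0,0.026],0,0],
])

```text
time: 5.22
tool_pos: [0.5785, 0.0282, 0.0958]
tcp_rot: [-0.258, 0.966, -0.0, 0.0]
ft_force: [-0.7, 0.0, 2.0]
width: 0.0001
gripper_force: 0.8
```

arm_command([
  [[-0.003,0,0.005],0,0],
  [[-0.005,0,0.01],0,0],
  [[-0.007,0,0.015],0,0],
  [[-0.008,0,0.02],0,0],
  [[-0.009,0,0.024],0,0],
  [[-0.009,0,0.027],0,0],
  [[-0.009,0,0.029],0,0],
  [[-0.009,0,0.029],0,0],
])

```text
time: 5.88
tool_pos: [0.5859, 0.0322, 0.0669]
tcp_rot: [-0.258, 0.966, -0.0, -0.0]
ft_force: [0.9, 1.1, 1.0]
width: 0.0
gripper_force: 0.6
```

```bash
python3 - <<'E'
from h import *
st()
E
```

```text
t 5.88 box mm [-15.9  -0.3  66.9] toolx deg -150.1 tilt [-0. -0. -1.] F box [1.4 0.5 1. ] w 4.3101749736088784e-05
```

Almost flat. I'll press a bit further in small steps and watch the force.

arm_command([
  [[0,0,0.001],0,0],
  [[0,0,0.002],0,0],
  [[0,0,0.0025],0,0],
  [[0,0,0.0025],0,0],
])

```text
time: 6.22
tool_pos: [0.586, 0.0323, 0.0651]
tcp_rot: [-0.258, 0.966, -0.0, 0.0]
ft_force: [-0.3, 0.4, 5.6]
width: -0.0002
gripper_force: 2.8
```

```bash
python3 - <<'E'
from h import *
st()
E
```

```text
t 6.22 box mm [-15.8  -0.3  65.1] toolx deg -150.1 tilt [ 0. -0. -1.] F box [-0.   0.5  5.6] w -0.0002215259578736934
```

arm_command([
  [[0,0,0.001],0,0],
  [[-0.004,0,0.001],0,0],
  [[-0.008,0,0.001],0,0],
  [[-0.012,0,0.001],0,0],
  [[-0.016,0,0.001],0,0],
  [[-0.02,0,0.001],0,0],
  [[-0.02,0,0.001],0,0],
])

```text
time: 6.8
tool_pos: [0.6025, 0.042, 0.0643]
tcp_rot: [-0.258, 0.966, -0.0, -0.001]
ft_force: [-3.6, -0.6, 10.1]
width: 0.0001
gripper_force: 5.0
```

```bash
python3 - <<'E'
from h import *
st()
S=optics.snapshot("scene");D=optics.snapshot("side")
a=overlay(S,POSE,0,(250,190,350,310),4,None);b=overlay(D,POSE,0,(280,180,380,270),4,None)
im=np.zeros((480,800,3),np.uint8); im[:480,:400]=a; im[:360,400:]=b; cv2.imwrite("pics/ov3.png",im)
E
```

```text
t 6.8 box mm [ 3.3 -0.2 64.3] toolx deg -150.1 tilt [-0.002 -0.001 -1.   ] F box [-3.4  1.3 10.1] w 9.895598684368543e-05
```

View pics/ov3.png

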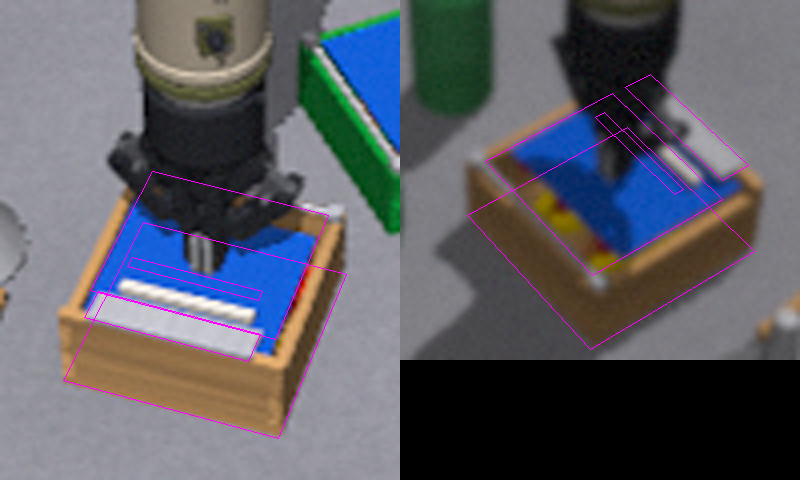

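The cover is flat and friction has already carried it most of the way, with the rib now close to the lip. I'll keep pushing until the finger bears on the rib and the slide reaches its stop.

arm_command([
  [[-0.004,0,0],0,0],
  [[-0.008,0,0],0,0],
  [[-0.012,0,0],0,0],
  [[-0.016,0,0],0,0],
  [[-0.019,0,0],0,0],
  [[-0.021,0,0],0,0],
  [[-0.021,0,0],0,0],
])

```text
time: 7.48
tool_pos: [0.6201, 0.0517, 0.0639]
tcp_rot: [-0.257, 0.966, -0.0, -0.001]
ft_force: [-3.4, -2.1, 7.2]
width: -0.0003
gripper_force: 3.6
```

```bash
python3 - <<'E'
from h import *
st()
E
```

```text
t 7.48 box mm [23.5 -0.7 63.9] toolx deg -150.2 tilt [-0.003 -0.001 -1.   ] F box [-4.1 -0.1  7.2] w -0.0002743488144501518
```

arm_command([
  [[-0.002,0,0],0,0],
  [[-0.003,0,0],0,0],
  [[-0.004,0,0],0,0],
  [[-0.004,0,0],0,0],
])

```text
time: 7.82
tool_pos: [0.6226, 0.053, 0.0637]
tcp_rot: [-0.257, 0.966, -0.0, -0.002]
ft_force: [-5.0, -3.5, 8.1]
width: -0.0003
gripper_force: 4.9
```

```bash
python3 - <<'E'
from h import *
st()
S=optics.snapshot("scene");D=optics.snapshot("side")
a=overlay(S,POSE,0,(250,190,350,310),4,None);b=overlay(D,POSE,0,(280,180,380,270),4,None)
im=np.zeros((480,800,3),np.uint8); im[:480,:400]=a; im[:360,400:]=b; cv2.imwrite("pics/ov4.png",im)
E
```

```text
t 7.82 box mm [26.3 -0.8 63.7] toolx deg -150.2 tilt [-0.004 -0.002 -1.   ] F box [-6.1 -0.5  8.1] w -0.0002711783540716585
```

View pics/ov4.png

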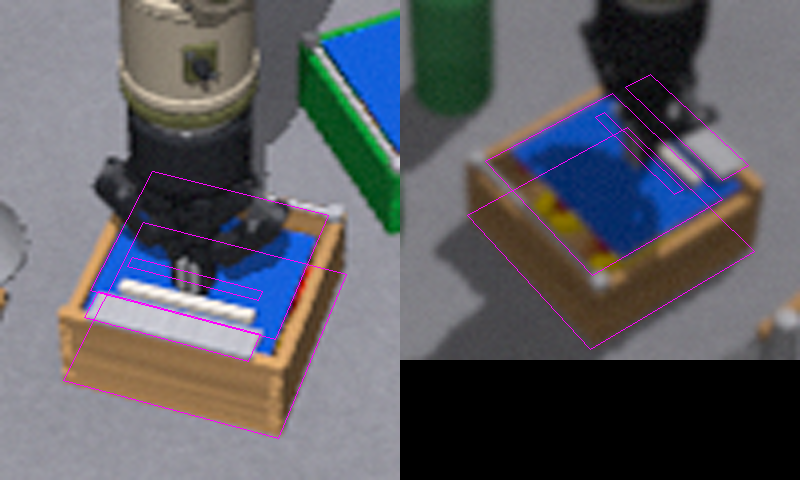

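arm_command([
  [[-0.002,0,0],0,0],
  [[-0.004,0,0],0,0],
  [[-0.004,0,0],0,0],
])

```text
time: 8.17
tool_pos: [0.623, 0.0532, 0.063]
tcp_rot: [-0.257, 0.966, -0.001, -0.006]
ft_force: [-12.4, -6.5, 9.9]
width: 0.0
gripper_force: 9.9
```

```bash
python3 - <<'E'
from h import *
st()
S=optics.snapshot("scene")
f=S["frame"].astype(int); m=(f.min(2)>190); m[:255]=0; m[275:]=0; m[:,:270]=0; m[:,325:]=0
ys,xs=np.nonzero(m); print(len(xs),xs.mean(),ys.mean())
for s in (12,15,18): print(s,proj(S,boxw(POSE,[-66+89+s,0,73.5]))[0])
E
```

```text
t 8.17 box mm [26.7 -0.8 63. ] toolx deg -150.3 tilt [-0.011 -0.004 -1.   ] F box [-14.    0.6   9.9] w 3.495558992392173e-05
279 292.26881720430106 268.505376344086
12 [296.55432052 262.44455711]
15 [296.15763812 263.2796376 ]
18 [295.75988719 264.1169675 ]
```

The force rose to 14 N with almost no movement, so the slide is at its stop. I'll relax the push, then lift straight up.

arm_command([
  [[0.004,0,0],0,0],
  [[0.005,0,-0.003],0,0],
  [[0.007,0,-0.01],0,0],
  [[0.008,0,-0.03],0,0],
  [[0.008,0,-0.06],0,0],
  [[0.008,0,-0.1],0,0],
  [[0.008,0,-0.14],0,0],
  [[0.008,0,-0.18],0,0],
])

```text
time: 8.88
tool_pos: [0.6208, 0.0526, 0.2459]
tcp_rot: [-0.258, 0.966, -0.0, -0.0]
ft_force: [1.4, 0.3, 0.1]
width: 0.0002
gripper_force: 0.0
```

arm_command([
  [[0.035,0,-0.01],0,0],
  [[0.07,0,-0.02],0,0],
  [[0.105,0,-0.03],0,0],
  [[0.12,0,-0.03],0,0],
  [[0.12,0,-0.03],0,0],
])

```text
time: 9.3
tool_pos: [0.5141, -0.0094, 0.2751]
tcp_rot: [-0.256, 0.967, -0.0, -0.0]
ft_force: [0.7, -1.1, 0.2]
width: -0.0003
gripper_force: 0.0
```

```bash
python3 - <<'E'
from h import *
st()
import workcell
S=optics.snapshot("scene");D=optics.snapshot("side")
a=overlay(S,POSE,0,(250,190,350,310),4,None);b=cv2.resize(D["frame"][180:270,280:380,::-1],None,fx=4,fy=4,interpolation=cv2.INTER_CUBIC)
im=np.zeros((480,800,3),np.uint8); im[:480,:400]=a; im[:360,400:]=b; cv2.imwrite("pics/ov5.png",im)
E
```

```text
t 9.3 box mm [-98.9  -0.3 275.1] toolx deg -150.3 tilt [ 0. -0. -1.] F box [ 0.  -1.3  0.2] w -0.0002551216386433192
```

View pics/ov5.png

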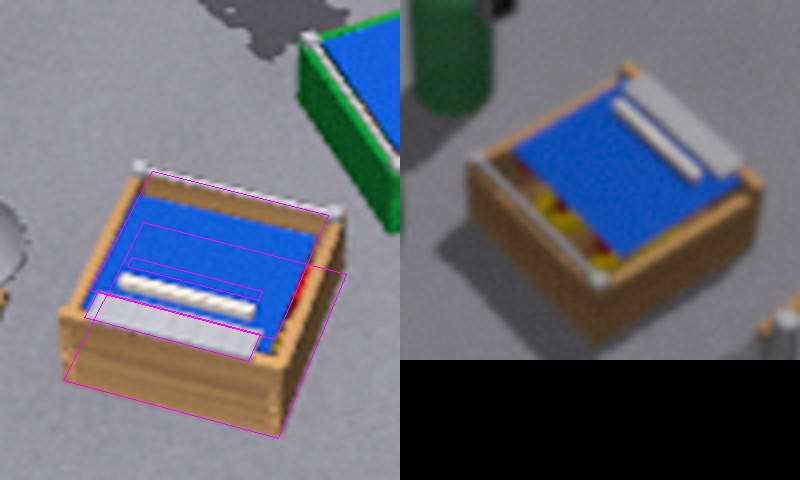

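```bash
python3 - <<'E'
from h import *
S=optics.snapshot("scene");D=optics.snapshot("side")
for p,(x0,y0,x1,y1),t in ((S,(277,255,318,272),190),(D,(428//4+0,0,0,0),150)):
    if p is D: x0,y0,x1,y1=431,203,458,228; x0-=100;x1-=100
    f=p["frame"][y0:y1,x0:x1].astype(int)
    for r in optics.landmark_of(p,"cover_rib")[:2]: print("net",r["score"],np.array(r["at"])*WH)
    for s in (12,15,18): print(s,proj(p,boxw(POSE,cov(89+s,10,0,0.04)))[0].round(1), "lip",proj(p,boxw(POSE,[54,0,74]))[0].round(1))
E
```

```text
net 0.59 [293.824 261.216]
net 0.55 [364.608 204.912]
12 [296.6 261.3] lip [294.  267.6]
15 [296.2 262.1] lip [294.  267.6]
18 [295.8 262.9] lip [294.  267.6]
net 0.95 [238.912 233.088]
net 0.94 [345.408 212.304]
12 [342.4 214.8] lip [347.7 212.7]
15 [343.3 214.3] lip [347.7 212.7]
18 [344.1 213.9] lip [347.7 212.7]
```

```bash
python3 -c "
from h import *
print(sign_off())"
```

```text
the job is handed in; nothing more can be done
None
```

The peg box is shut: its blue cover is flat, pushed to its stop and tucked under the steel lip, where it stayed by itself after release; the box and the other things I could see were not moved, and I handed it in at about 9.5 s.

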